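# Reset the watch tester through its shuttered key well

## Robot

A 6-joint arm with a two-finger parallel gripper is mounted at the origin on the work surface. World frame = base frame: x ahead of the robot, y to its left, z up, the work surface at z = 0. Lengths are in mm, angles in rad, forces in N, time in s.
With the tool pointing down it reaches from about 425 to 950 mm from the base axis. Payload 14.7 kg.
Tool frame: the origin (TCP) lies on the centre line of the jaws, within the pads' length; the fingertips stand 19 mm ahead of it and the grasp point (between the pads) is the TCP (bot.tcp_to_tips is the distance from the TCP to the fingertips, in mm); z points along the fingers, y is the direction in which the jaws open and shut (so a half turn about z gives the same grasp; the last joint's range is limited). The gripper opens to 85 mm and grips with 20 to 120 N. Pads are 22 mm wide; open, the fingers measure 114 mm over their backs; the gripper's body (76 mm by 85 mm) begins 54 mm behind the grasp point. The pads swing forward as they close: fully open they stand 13 mm farther back than shut.
Start: joints at [1.068, 0.48, 1.596, -0, 1.065, -0.047], TCP at [286.094, 583.646, 250.297] pointing down, gripper open.
Joint ranges: [-2.75, 2.75], [-0.82, 2.05], [0.23, 2.67], [-1.56, 4.7], [0.09, 2.69], [-2.92, 2.92]. Speed limits (rad/s): [1.89, 1.89, 2.39, 3.01, 3.01, 3.01].

## Interface

Orientations are given as [roll, pitch, yaw] about the fixed x, y, z axes, in that order (R = Rz(yaw) Ry(pitch) Rx(roll)).
In Python, from bench import bot, fingers, inverse_kinematics, cams gives the robot as it stands. Calls block until the motion is done:
- bot.move_ptp(position, orientation): joint-space move of the TCP to a pose.
- bot.move_straight(position, max_speed=150, rot=None, stop_force=None): straight line of the TCP; rot=None keeps the orientation; max_speed is the mean speed in mm/s. With stop_force (N) it stops when the force on the tool has changed by that much, and returns True; else False.
- bot.move_joints(angles): joint-space move.
- fingers.move_gripper(opening, force=None): finger opening in mm; force is the grip in N (None keeps the last); returns when the fingers have stopped.
- bot.sleep(seconds).
- inverse_kinematics(position, orientation): joint angles nearest the present ones, or None.
- bot.get_state(): the state.
- cams.camera(name): name is "scene" or "side" or "wrist"; returns a dict with "color" (384x512x3 uint8, red, green, blue), "intrinsics" (3x3 intrinsics, pixels), "k1" (the pictures are not rectified: a ray, as slopes to the right and down, at radius r is drawn at 1 + k1 r^2 times it, then the intrinsics apply), "R" (3x3) and "t" (3): a world point X has camera coordinates R X + t. Camera axes: x right, y down, z forward; pixel columns grow to the right and rows downward; lengths in mm; the calibration is good to about 2 mm. A picture is of the moment at which its call begins. There is no depth.
A pose or a line that the arm cannot do raises bot.PlanningError and nothing moves.
- bot.sign_off(): hands the job in, once; it reports no verdict.
The state is a dict: "time": time; "q": joint angles; "qd": joint speeds; "tau": joint torques, N m; "position": TCP position; "tool_rot": TCP orientation; "wrist_force": force on the tool from outside, world axes, zero at the start; "wrist_torque": the same for the moment, N m; "opening": finger opening in mm.
Only numpy, scipy, OpenCV 4.12 (cv2) and the standard library are available. Lean on these libraries where they do the work, as an engineer would, in place of code of your own. Each camera call takes 0.05 s, during which the arm holds its last target. There are 200 camera calls.

## Task

The watch tester on the green mat must be reset: push its sliding shutter by the upright tab all the way across, off the square well, reach a fingertip into that well and press the sunken reset key fully down, holding it there for about a second, then let it up and push the shutter back until it is fully shut over the square well again. Only push and press with the fingertips: do not pinch the tab, do not press the calibration key in the round well, and leave the loupe, the jar and the movement holder standing where they are.

Things in the scene. Friction and masses are not known exactly. Their poses are not given: they have to be found in the camera images.
- tester: Watch tester: grey console fixed on the green mat, 170 mm (x) by 210 mm (y), flat top 50 mm above its origin, which is the centre of its underside, 2 mm above the bench; z up, yaw varies. In its top, both at x = -20 mm: a square well at y = -40 mm, a round one at y = +40 mm. Display hump 22 mm above the top at x = 40 to 80 mm.
- reset_well (a point): Centre of the mouth of the square well, at the height of the tester's top; the well is 44 by 44 mm, sides parallel to the tester's x and y, 30 mm deep. The shutter covers it at the start. Two shutter rails, 7 mm high, run along y on the top, inner faces 30 mm either side of the well's centre; end stops 6 mm high stand at the tester's y = -72 and +72 mm.
- reset_key_top (a point): Centre of the upper face of the reset key: white round key of 30 mm diameter standing in the middle of the square well, its face 18 mm below the mouth when up.
- reset_key (a joint): Travel of the reset key downward in m: 0 up, 0.006 fully down; sprung, 1.4 N to start and 4 N fully down, returns by itself. Counts as pressed beyond 0.0045.
- cal_well (a point): Centre of the mouth of the round well (42 mm diameter, 30 mm deep) at the height of the tester's top; it holds the calibration key, not to be pressed. The open shutter lies over it.
- cal_key (a joint): Travel of the calibration key (white, round, 26 mm diameter, its face 18 mm below the mouth of the round well) downward in m: 0 up, 0.006 fully down; same spring. Leave it alone.
- shutter (a joint): Place of the aluminium shutter, a plate 58 (x) by 56 (y) by 4 mm sliding between the rails, upper face 4.5 mm above the tester's top. 0 = shut, centred over the square well; 0.08 m = fully open, over the round well; grows along the tester's +y. Starts at 0 to 0.02, stays where left, slides at about 1.5 N, captive, stops at both ends.
- tab_center (a point): Centre of the shutter's upright tab, in the middle of the plate, moving with it. The tab is a wall 42 mm wide along the tester's x, 9 mm thick along its y and 24 mm high above the shutter's upper face; this point is half-way up, 16.5 mm above the tester's top. Push its flat -y side to open, its +y side to shut.
- loupe: Loose black eyeglass loupe, 38 mm diameter, 38 mm high, beside the tester on its -y side; origin at the centre of its foot.
- jar: Loose small glass parts jar with aluminium cap, 36 mm diameter, 36 mm high, beside the tester on its +y side; origin at the centre of its foot.
- holder: Loose movement holder: black block 50 x 36 mm with a round movement on top, 19 mm high in all, behind the tester (its +x side); origin at the centre of its underside.
Mind the look-alikes: they are no part of the job. Of the things that look like the jar, take the one that is farthest to the robot's right at the start. What is shaped like the loupe but blue or red is not meant.

How it is judged (in metres and radians):
On the way, in this order (a step that is already met when the one before it is completed fails the run):
1. the shutter is pushed open, off the square well (beyond 70 mm of its 80 mm) (value of joint shutter above 0.07 m), for 0.2 s.
2. with the shutter open, the fingers hold the reset key down (beyond 4.5 mm of its 6 mm) for at least 0.5 s (value of joint reset_key above 0.0045 m and contact force between the fingers and reset_key above 0.5 N and value of joint shutter above 0.05 m), for 0.5 s.
At the end, for the whole second after the job is handed in: The shutter is back within 5 mm of fully shut over the square well, both keys are up (within 1 mm), and the loupe, jar and holder stand at rest where they were (within 20 mm, upright) (value of joint shutter below 0.005 m and value of joint each of reset_key, cal_key below 0.001 m and distance of each of loupe, jar, holder from where it was at the start of the episode below 0.02 m and linear speed of each of loupe, jar, holder below 0.02 m/s); the robot touches nothing.
It fails at once if the calibration key in the round well is pressed (beyond 2 mm) (value of joint cal_key above 0.002 m).
It fails at once if the tab is pinched: the fingers squeeze two opposite sides of it at once ((contact force between the fingers and shutter_c1 above 1 N and contact force between the fingers and shutter_c2 above 1 N) or (contact force between the fingers and shutter_c3 above 1 N and contact force between the fingers and shutter_c4 above 1 N)).
It fails at once if the loupe is shoved, lifted or knocked over (distance of loupe from where it was at the start of the episode above 0.02 m or angle between loupe's own z axis and vertical above 0.35 rad).
It fails at once if the jar is shoved, lifted or knocked over (distance of jar from where it was at the start of the episode above 0.02 m or angle between jar's own z axis and vertical above 0.35 rad).
It fails at once if the movement holder is shoved, lifted or knocked over (distance of holder from where it was at the start of the episode above 0.02 m or angle between holder's own z axis and vertical above 0.35 rad).
It also fails if it takes over 51 s, if anything falls off the work surface, if the arm or the gripper's body presses on something with over 40 N, if the wrist force passes 120 N, or if a joint passes its speed limit or range.

## Working session

There is one attempt and no reset: what is moved stays moved. The work goes in short steps, each a Python script; the robot and the scene stay as the last script left them, time stands still between calls to the robot, and variables do not carry over. Pictures are saved under pics/ and viewed, about 8 in all and at most 12, crops included, and the job is handed in when it is done.

```bash
mkdir -p pics; ls; python3 - <<'E'
from bench import bot, fingers, cams
import cv2, numpy as np
ims=[]
for n in ("scene","side"):
    c=cams.camera(n); cv2.imwrite(f"pics/{n}0.png",c["color"][:,:,::-1]); np.savez(f"{n}0.npz",**c)
    print(n,c["intrinsics"].round(1).tolist(),c["k1"],np.round(c["R"],3).tolist(),np.round(c["t"],1).tolist(), (-np.array(c["R"]).T@c["t"]).round())
    ims.append(c["color"][:,:,::-1])
cv2.imwrite("pics/both0.png",cv2.resize(np.vstack(ims),None,fx=1,fy=1)[:,:])
print(bot.get_state())
E
```

```text
pics
scene [[442.2, 0.0, 252.8], [0.0, 442.2, 194.4], [0.0, 0.0, 1.0]] -0.08492092678123261 [[-0.863, 0.505, 0.017], [0.264, 0.48, -0.836], [-0.431, -0.717, -0.548]] [467.5, -102.3, 1313.5] [997. 755. 626.]
side [[406.2, 0.0, 254.5], [0.0, 406.2, 188.3], [0.0, 0.0, 1.0]] -0.10135097446235546 [[0.808, -0.589, 0.023], [-0.281, -0.419, -0.864], [0.519, 0.691, -0.504]] [-436.8, 257.9, 546.1] [ 142. -527.  508.]
{'time': 0.1, 'q': array([ 1.06843648e+00,  4.80801443e-01,  1.59680360e+00, -1.24407252e-05,
        1.06509595e+00, -4.66163056e-02]), 'qd': array([-0.00106361, -0.00074222, -0.00099971, -0.0009775 , -0.00010729,
       -0.00069024]), 'tau': array([ 1.90101870e-03, -9.52262449e+01, -4.31037855e+01, -1.16285632e-04,
        5.13045903e-03, -1.15685230e-04]), 'position': array([285.91208875, 583.35675602, 249.71828688]), 'tool_rot': array([-3.14048501e+00, -4.07830096e-05,  2.68585513e+00]), 'wrist_force': array([-1.14160175,  0.39633532, -0.06008556]), 'wrist_torque': array([0.03957405, 0.00363612, 0.03642301]), 'opening': 85.57759324427671}
```

```bash
python3 - <<'E'
import cv2,numpy as np
a=cv2.imread("pics/scene0.png");b=cv2.imread("pics/side0.png")
cv2.imwrite("pics/s1.png",cv2.resize(a,(800,600),interpolation=cv2.INTER_CUBIC))
cv2.imwrite("pics/s2.png",cv2.resize(b,(800,600),interpolation=cv2.INTER_CUBIC))
E
```

```text
(no output)
```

View pics/s1.png

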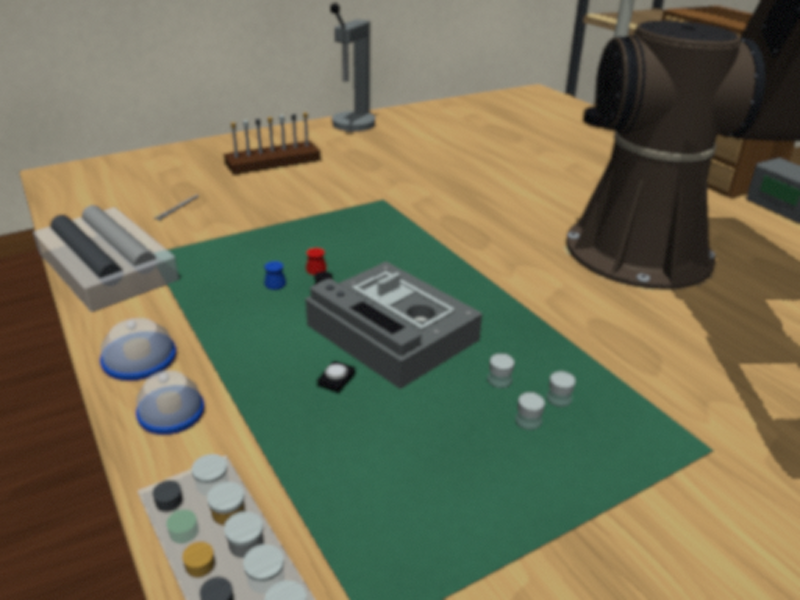

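View pics/s2.png

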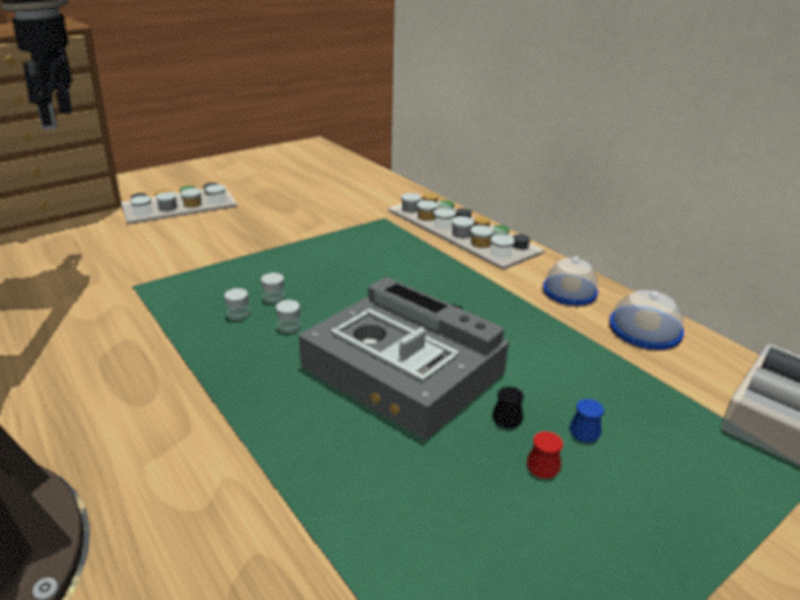

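The scene view (800 px) shows the tester at about (395,320), with the tab at (388,285) and the round well at (422,310). In the side view the tab is at (411,345) and the round well at (370,333).

Candidates:
- **Jar:** the look-alikes in the side view are at (236,303), (272,287) and (288,316). The one farthest to the robot's right is at (288,316), nearest the tester.
- **Loupe:** the black one at (508,407). The blue and red ones are decoys.

Next I'll triangulate these.

```bash
cat > h.py <<'E'
import numpy as np, cv2
def ray(c,px):
    K=np.array(c["intrinsics"]);R=np.array(c["R"]);t=np.array(c["t"]);k=float(c["k1"])
    d=np.array([(px[0]-K[0,2])/K[0,0],(px[1]-K[1,2])/K[1,1]])
    s=d.copy()
    for _ in range(20): s=d/(1+k*(s@s))
    v=R.T@np.array([s[0],s[1],1]); return -R.T@t, v/np.linalg.norm(v)
def onz(c,px,z):
    o,v=ray(c,px); return o+v*(z-o[2])/v[2]
def tri(c1,p1,c2,p2):
    o1,v1=ray(c1,p1);o2,v2=ray(c2,p2)
    A=np.stack([v1,-v2],1); s=np.linalg.lstsq(A,o2-o1,rcond=None)[0]
    a=o1+s[0]*v1;b=o2+s[1]*v2
    return (a+b)/2,np.linalg.norm(a-b)
E
python3 - <<'E'
from h import *
from bench import bot
S=dict(np.load("scene0.npz"));D=dict(np.load("side0.npz"));f=.64
print("tips",bot.tcp_to_tips)
for n,a,b in [("tab top mid",(388,279),(412,335)),("round well",(421,311),(370,333)),("cal-side corner",(480,316),(302,343)),("jar top",(501,361),(288,307)),("frontcorner",(387,264),(424,408)),("movement",(336,372),None),("loupe",(322,277),(509,393))]:
    if b: 
        p,e=tri(S,np.array(a)*f,D,np.array(b)*f); print(n,p.round(1),round(e,1))
    else: print(n,onz(S,np.array(a)*f,19).round(1))
E
```

```text
tips 19.0
tab top mid [540.4 -26.6  78.6] 0.3
round well [522.   38.9  52.2] 2.4
cal-side corner [444.4  81.4  42.6] 4.3
jar top [476.8 179.   35.8] 0.9
frontcorner [ 492.3 -113.4   48. ] 0.7
movement [678.6  70.2  19. ]
loupe [ 598.7 -141.1   38.5] 0.7
```

Heights agree with the text: tab top 78.6 (80.5 expected), top 52, jar 36, loupe 38. Yaw comes out near 0.26. Next I'll close the gripper and look from above with the wrist camera.

```bash
python3 - <<'E'
from bench import bot, fingers, cams
import numpy as np,cv2
bot.move_ptp([510,0,260],[np.pi,0,1.83])
fingers.move_gripper(0,20)
c=cams.camera("wrist"); np.savez("w1.npz",**c); im=c["color"][:,:,::-1]
cv2.imwrite("pics/w1.png",cv2.resize(im,(800,600),interpolation=cv2.INTER_CUBIC))
print((-np.array(c["R"]).T@c["t"]).round()); s=bot.get_state(); print(s["time"],s["q"].round(3),s["position"],s["tool_rot"],s["opening"],s["wrist_force"])
E
```

```text
[491.  70. 385.]
3.15 [-0.06   0.274  1.901  0.     0.966 -0.319] [ 5.09995795e+02 -2.48175842e-02  2.59999016e+02] [ 3.14158761e+00 -1.29741522e-05  1.82995060e+00] -0.13725189073449875 [-0.70385806  0.40531295 -0.27099661]
```

View pics/w1.png

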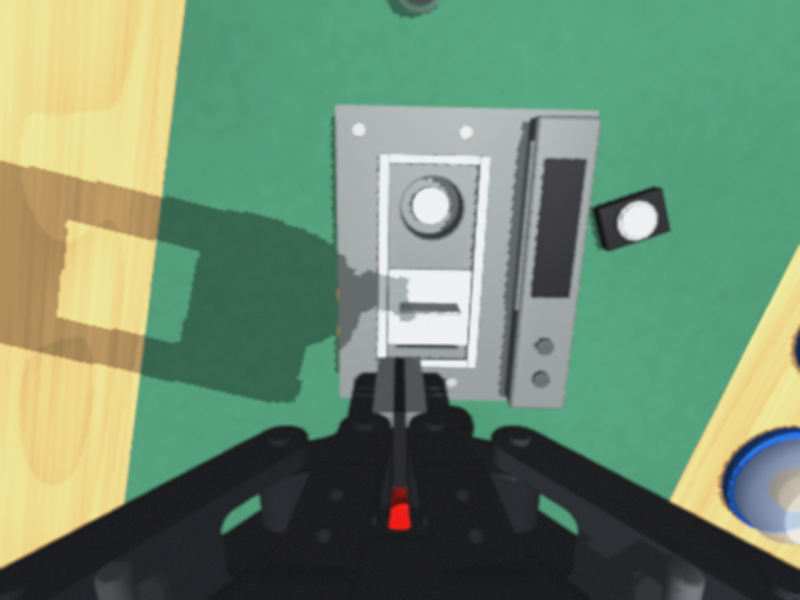

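The wrist view shows the round well at (431,207), the tab at about (430,307), the shutter plate at x 388–470 and y 270–347, and rails from (384,157) to (382,360) and (484,160) to (470,365). I'll fit the frame from these, measuring edges with masks.

```bash
python3 - <<'E'
from h import *
W=dict(np.load("w1.npz"));S=dict(np.load("scene0.npz"));D=dict(np.load("side0.npz"));f=.64
print(W["intrinsics"].round(1).tolist())
im=W["color"].astype(int)
# white key in round well (face z=34), bright ring mask
m=(im.min(2)>190).astype(np.uint8)
n,l,st,ce=cv2.connectedComponentsWithStats(m)
for i in range(1,n):
    if st[i,4]>40 and st[i,0]<330: 
        print("bright",(ce[i]/f).round(),st[i].tolist(), onz(W,ce[i],34).round(1), onz(W,ce[i],59).round(1))
P=lambda x,y,z:onz(W,np.array([x,y])*f,z).round(1)
print("well mouth",P(431,207,52))
print("tab ends",P(400,307,80.5),P(460,308,80.5))
print("corners -x+y",P(336,105,52),"-x-y",P(341,397,52))
print("plate",P(390,270,56.5),P(472,270,56.5),P(470,346,56.5),P(388,345,56.5))
print("rails outer",P(380,155,59),P(489,157,59),P(473,368,59),P(378,365,59))
z=cv2.resize(W["color"][90:260,200:340,::-1],None,fx=4.2,fy=3.5,interpolation=cv2.INTER_CUBIC)
cv2.imwrite("pics/w1c.png",z)
E
```

```text
[[307.4, 0.0, 255.3], [0.0, 307.4, 188.5], [0.0, 0.0, 1.0]]
bright [358. 129.] [225, 78, 9, 9, 64] [459.4  77.5  34. ] [461.6  76.9  59. ]
bright [465. 132.] [294, 80, 9, 10, 70] [531.7  94.8  34. ] [528.8  93.   59. ]
bright [434. 275.] [242, 98, 72, 138, 3711] [539.1  -9.1  34. ] [535.7  -3.5  59. ]
bright [430. 205.] [264, 120, 23, 24, 431] [522.1  40.   34. ] [519.8  42.1  59. ]
well mouth [521.2  40.6  52. ]
tab ends [516.7 -25.7  80.5] [555.6 -16.1  80.5]
corners -x+y [443.8  87.6  52. ] -x-y [ 493.9 -116.8   52. ]
plate [505.   -8.6  56.5] [560.7   6.2  56.5] [576.4 -49.2  56.5] [517.8 -63.9  56.5]
rails outer [479.2  64.9  59. ] [548.3  81.9  59. ] [583.1 -64.5  59. ] [514.4 -80.2  59. ]
```

View pics/w1c.png

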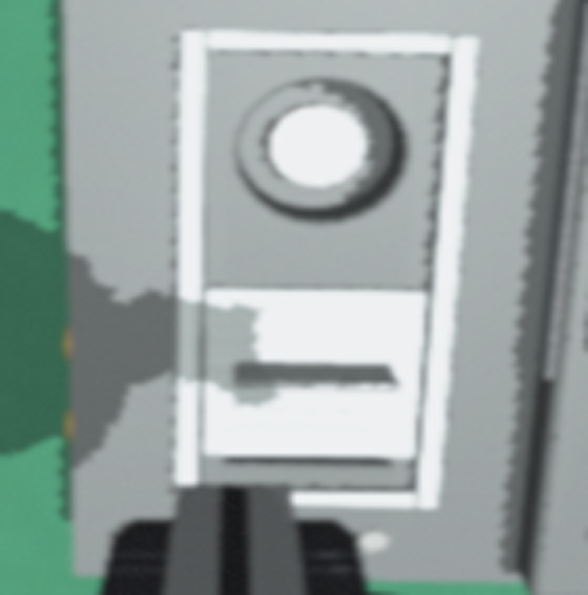

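The measurements agree, with yaw ≈ 0.238:

| Quantity | Measured | Expected |
|---|---|---|
| Plate size | 57.6 × 57 mm | 58 × 56 mm |
| Tester edge length | 210.4 mm | 210 mm |
| Rail-frame centre | (531.3, 0.5) | – |
| Same point, from the tester's -x edge | (532, 0.8) | – |
| Reset well | (541, -38) | – |
| Shutter position | ≈ 9 mm | 0–20 mm |

Now I'll open the shutter.

```bash
cat >> h.py <<'E'
YAW=.238; M=np.array([531.6,.6]); EX=np.array([np.cos(YAW),np.sin(YAW)]); EY=np.array([-EX[1],EX[0]])
ORI=[np.pi,0,YAW+np.pi/2]
def T(y,tipz,x=0.): # x,y about the rail-frame centre, tip height -> TCP
    return [*(M+x*EX+y*EY),tipz+19]
def rep(bot,tag):
    s=bot.get_state(); d=np.array(s["position"][:2])-M
    print(tag,"t",round(s["time"],2),"x,y",(d@EX).round(1),(d@EY).round(1),"tipz",round(s["position"][2]-19,1),"F",(s["wrist_force"]).round(1),"Fy",round(float(s["wrist_force"][:2]@EY),1))
E
python3 - <<'E'
from bench import bot, fingers, cams
from h import *
bot.move_ptp(T(-66,110),ORI); bot.move_straight(T(-66,63),100); rep(bot,"down")
print(bot.move_straight(T(15,63),45,stop_force=12)); rep(bot,"push1")
print(bot.move_straight(T(30,63),20,stop_force=12)); rep(bot,"push2")
bot.move_straight(T(12,63),100)
bot.move_straight(T(-40,110),150); rep(bot,"up")
c=cams.camera("side"); np.savez("d2.npz",**c); a=c["color"][170:290,180:340,::-1]
c=cams.camera("scene"); np.savez("s2.npz",**c); b=c["color"][150:270,180:340,::-1]
cv2.imwrite("pics/open.png",cv2.resize(np.vstack([a,b]),None,fx=2.5,fy=2.5,interpolation=cv2.INTER_CUBIC))
E
```

```text
down t 4.42 x,y 0.4 -65.9 tipz 63.7 F [ 0.4  0.3 -0.4] Fy 0.2
False
push1 t 6.37 x,y -0.1 14.9 tipz 63.0 F [ 0.8  1.3 -0.8] Fy 1.1
True
push2 t 6.93 x,y 0.0 25.3 tipz 63.0 F [ 0.6 -7.8  3.2] Fy -7.7
up t 7.83 x,y -0.4 -39.6 tipz 109.7 F [-0.  -0.4 -0.4] Fy -0.4
```

View pics/open.png

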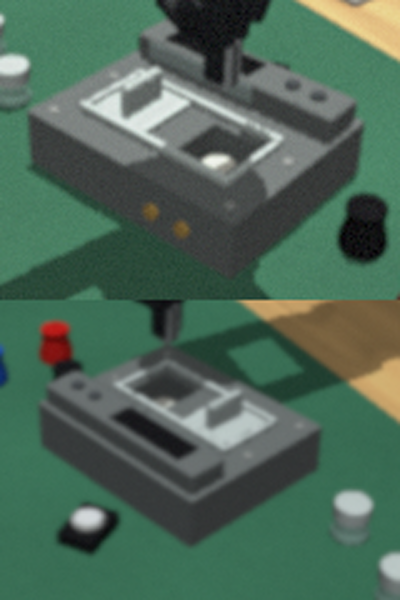

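The shutter is fully open: the push stopped at y=25.3 with 24.5 predicted. The square well with its white key shows at (217,160) in the upper crop, and the loupe, holder and jars are in place. Now I'll press the key.

```bash
python3 - <<'E'
from bench import bot
from h import *
bot.move_straight(T(-40,62),100)
hit=bot.move_straight(T(-40,38),50,stop_force=4); rep(bot,f"in {hit}")
if not hit:
    hit=bot.move_straight(T(-40,26),12,stop_force=10); rep(bot,f"press {hit}")
    bot.sleep(.5); rep(bot,"hold"); bot.sleep(.6); rep(bot,"hold")
E
```

```text
in False t 9.2 x,y -0.1 -40.0 tipz 37.8 F [ 0.4  0.5 -0.1] Fy 0.4
press True t 10.01 x,y 0.1 -40.0 tipz 27.9 F [-1.3  0.1 11.9] Fy 0.4
hold t 10.51 x,y 0.1 -40.0 tipz 27.9 F [-0.9  0.1 11.3] Fy 0.3
hold t 11.11 x,y 0.1 -40.0 tipz 27.9 F [-1.4  0.2 12.6] Fy 0.5
```

The key bottomed at tip z 27.9 (28 expected for full travel) under 12 N and was held for 1.1 s. Now I'll lift and push the shutter shut.

```bash
python3 - <<'E'
from bench import bot, cams
from h import *
bot.move_straight(T(-40,100),80); bot.move_straight(T(72,105),150); bot.move_straight(T(72,63),100); rep(bot,"down")
print(bot.move_straight(T(-15,63),45,stop_force=12)); rep(bot,"push1")
print(bot.move_straight(T(-31,63),20,stop_force=12)); rep(bot,"push2")
bot.move_straight(T(-10,63),100); bot.move_straight(T(10,200),150)
bot.move_straight(T(40,270),150); bot.sleep(.5); rep(bot,"up")
c=cams.camera("side"); np.savez("d3.npz",**c); a=c["color"][160:310,140:390,::-1]
c=cams.camera("scene"); np.savez("s3.npz",**c); b=c["color"][140:290,160:410,::-1]
cv2.imwrite("pics/shut.png",cv2.resize(np.vstack([a,b]),None,fx=2,fy=2,interpolation=cv2.INTER_CUBIC))
S0=dict(np.load("scene0.npz"));D0=dict(np.load("side0.npz"))
for n,c0,c1 in (("scene",S0,c),("side",D0,dict(np.load("d3.npz")))):
    for k,lo,hi in (("black",(0,0,0),(45,45,45)),("caps",(165,165,165),(255,255,255))):
        for q in (c0,c1):
            m=cv2.inRange(q["color"],lo,hi); N,l,st,ce=cv2.connectedComponentsWithStats(m)
            print(n,k,[tuple(ce[i].round(1).tolist()) for i in range(1,N) if 25<st[i,4]<500 and 140<ce[i][0]<390 and 140<ce[i][1]<300])
E
```

```text
down t 13.63 x,y -0.0 71.7 tipz 63.0 F [0.7 0.3 0.2] Fy 0.1
False
push1 t 15.72 x,y -0.0 -14.9 tipz 63.0 F [-0.1 -0.2 -0.5] Fy -0.1
True
push2 t 16.26 x,y -0.0 -24.1 tipz 62.9 F [-0.4  7.8  5.1] Fy 7.7
up t 18.78 x,y -0.1 39.9 tipz 269.8 F [-0.3  0.3 -0.4] Fy 0.3
scene black [(205.8, 176.7), (241.3, 202.9), (214.7, 243.8)]
scene black [(206.1, 176.5), (241.2, 202.8), (214.8, 243.8)]
scene caps [(247.7, 188.6), (321.0, 231.0), (214.6, 236.6), (359.9, 242.7), (339.8, 256.5)]
scene caps [(244.1, 186.7), (320.9, 230.9), (214.6, 236.6), (359.9, 242.5), (339.8, 256.5)]
side black [(266.1, 190.4), (325.0, 261.2)]
side black [(266.1, 190.4), (325.1, 261.2)]
side caps [(295.8, 141.0), (281.5, 145.2), (308.6, 146.8), (321.4, 152.7), (324.8, 162.4), (367.4, 170.0), (173.8, 177.6), (150.6, 187.9), (183.9, 195.6), (256.4, 209.3)]
side caps [(307.5, 154.6), (308.7, 146.8), (321.5, 152.8), (367.6, 170.2), (173.8, 177.7), (150.6, 188.0), (183.7, 195.6)]
```

View pics/shut.png

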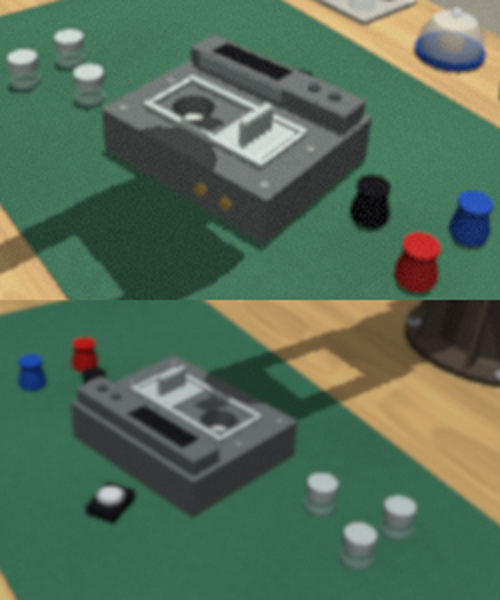

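The plate is hard against the shut end, the square well is covered, and no prop has moved (under 0.5 px). The two stop contacts imply 80.4 mm of travel, with 80 expected. I'll hand it in.

```bash
python3 -c "
from bench import bot
bot.sign_off(); print(bot.get_state()['time'])"
```

```text
the job is handed in; nothing more can be done
the job is handed in; nothing more can be done
```

The reset is done and the job is handed in, after about 19 s of the 51 s allowed. The sign-off gives no verdict, so this rests on my own checks.

- **Opening:** I pushed the tab with closed fingertips until it hit the end stop, at y = 25.3 mm against 24.5 predicted. The picture showed the square well uncovered.
- **Pressing:** The reset key bottomed at tip height 27.9 mm, where 28 means fully down. I held it there for about 1.1 s at roughly 12 N, then let it up.
- **Shutting:** I pushed the shutter back to its other end stop. The two stop contacts imply 80.4 mm of travel, with 80 expected, and the picture shows the square well covered.
- **Props:** The loupe, jar and holder moved less than half a pixel between the first and last pictures. The calibration key was never approached, and the arm ended clear of everything.

No check failed or disagreed. I did not measure the reset key's return after release, as the shut shutter hides it. At the start, single shutter-plate edges gave yaws from 0.23 to 0.28; I used 0.238, which the longer edges agreed on.

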